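# Tip the dusting trough empty and hold its lock rod home

### The arm

A 6-joint arm with a two-finger parallel gripper is mounted at the origin on the work surface; the furniture and walls round the work are solid. World frame = base frame: x ahead of the robot, y to its left, z up, the work surface at z = 0. Lengths are in m, angles in rad, forces in N, time in s.
With the tool pointing down it reaches from about 0.35 to 0.875 m from the base axis. Payload 4.2 kg.
Tool frame: the origin (TCP) lies at the very end of the fingers, on their centre line; the grasp point (between the pads) lies 19 mm behind it (arm.grip_point_offset is the distance from the TCP to the grasp point, in m); z points along the fingers, y is the line along which they close (so a half turn about z gives the same grasp; the last joint's range is limited). The gripper opens to 87 mm and grips with 3 to 60 N. Pads are 19 mm wide; open, the fingers measure 117 mm over their backs; the gripper's body (75 mm by 190 mm) begins 51 mm behind the grasp point.
Start: joints at [1.539, 0.385, 0.008, 0, -1.194, -0.259], TCP at [0.179, 0.599, 0.223] pointing down, gripper open.
Joint ranges: [-3.14, 3.14], [-1.21, 2.06], [-1.07, 1.41], [-3.16, 2.05], [-2.99, -0.16], [-3.1, 3.1]. Speed limits (rad/s): [2.79, 2.79, 3.14, 3.14, 3.14, 3.14].

### API

Orientations are given as [roll, pitch, yaw] about the fixed x, y, z axes, in that order (R = Rz(yaw) Ry(pitch) Rx(roll)).
In Python, from cell import arm, optics gives the robot as it stands.
- The arm moves only by the tool play_rows, never from a script. Its arguments are lists of equal length, an entry for each row: "delta_pos": the shift along the tool's x, y, z in units of 40 mm (1.0 is 40 mm), a list of three; "spin": the turn about the tool's z in units of 5 degrees (1.0 is 5 degrees); "jaw": the opening, from -1 (shut) to 1 (fully open). In form: {"delta_pos": [[x, y, z], ...], "spin": [spin, ...], "jaw": [jaw, ...]}. A call has 1 to 8 rows; each row is the pose to reach, as a shift and turn from the pose commanded when the call began, along the tool's axes at that moment; what a row does not reach only later rows make up. A row lasts 1/12 s, in which the tool goes at most 41.7 mm and 7.16 degrees, less where a joint would pass 70% of its speed; a pose out of reach is approached as far as the arm can. A call with a gripper value outside its range is refused whole. The fingers move at their own pace and stop on an object; "newtons" is the grip in N (left out, the last holds). Time passes only in rows, so rows that repeat a pose let the fingers close. It gives the time, the measured TCP pose, the force, the opening and the grip force at its end, in the units of the state.
- arm.get_obs(): the state, without advancing time (a new reading comes with each control period).
- optics.camera(name): name is "scene" or "top" or "wrist"; returns the picture (420x560x3 uint8, red, green, blue); there is no depth.
- optics.camera_info(name): a dict with "fx", "fy", "cx", "cy" (pixels), "k1" (the pictures are not rectified: a ray, as slopes to the right and down, at radius r is drawn at 1 + k1 r^2 times it, then the intrinsics apply), "position" and "orientation" of the camera in the world; the wrist camera has in their place "T_tool_cam" (4x4, takes a point from camera to tool coordinates, whose origin is the TCP and whose axes are the flange's). Camera axes: x right, y down, z forward; pixel columns grow to the right and rows downward; lengths in m; the calibration is good to about 2 mm. A picture is of the moment at which its call begins: read the wrist's pose just before it. camera_info takes no time and is no camera call.
- arm.hand_in(): hands the job in; it is judged then, once.
The state is a dict: "time_s": time; "joint_positions": joint angles; "qvel": joint speeds; "tau": joint torques, N m; "tcp_pos": TCP position; "eef_rot": TCP orientation; "force": force on the tool from outside, world axes, zero at the start; "moment": the same for the moment, N m; "gripper_width": finger opening in m; "gripper_force": force on a finger pad.
Only numpy, scipy, OpenCV 4.12 (cv2) and the standard library are available. Lean on these libraries where they do the work, as an engineer would, in place of code of your own. Each camera call takes 0.05 s, during which the arm holds its last target. There are 200 camera calls.

### The job

Tip the dusting trough on the bench stand all the way forward to its stop so that the three sweets in it slide out into the catch tray, and bring it back level. Then take the lock rod lying beside the stand, thread it nose first from the outer side through the bush in the stand's tall cheek and on through the bush in the trough's ear until its flat grip is home against the stand's bush, and finish still gripping it there, so that a workmate can put the clip in its nose. Leave the sugar jar, the tea glass and the small colour jar where they stand.

Things in the scene. Friction and masses are not known exactly. Their poses are not given: they have to be found in the camera images.
- stand: Fixed grey stand, 190 mm deep, 290 wide: two cheek plates 12 mm thick at y = +-127 mm, the trough hung between them. Origin on the worktop under the middle of the pivot; x to the back (away from the robot, within 0.2 rad), y left, z up. Pivot along y, 150 mm high. Left cheek 178 mm high; right cheek (-y) rises as a lug 52 mm wide to 251 mm, the highest point, and holds stand_bush
- trough (a joint): Tipping angle: 0 = level (stop, its start); grows as the front lip drops and the rear handle comes up and forward, to the stop at 1.05 rad (60 deg). Stiff pivot, stays where left; turning takes up to 0.6 N m. The trough is a steel scoop 150 mm wide, 175 deep, open at the front (-x), walls 60 mm high, floor 22 mm below the pivot. The sweets slide out before or soon after the stop is reached
- trough_handle (a point): Middle of the trough's rear bow handle, a 10 mm round steel bar along the stand's y, straight over 88 mm, 35 mm clear of the rear wall. Level: 118 mm behind and 20 mm above the pivot (170 mm high; wall rim 18 mm higher). It swings with the trough about the pivot, radius 120 mm. Fingers pointing down can stay so through the whole tip, the bar turning between them
- stand_bush (a point): Centre of the outer mouth of the bronze bush in the stand's right cheek, on the bore's axis: 145 mm right of the stand's origin, 225 mm high. The axis runs along the stand's y; the rod enters moving along +y. Bore 15 mm, mouth flared to 22 mm over the first 8 mm, bush 30 mm long, flange 28 mm. Axes as the stand's
- trough_bush (a point): Centre of the outer mouth of the like bush (bore 15 mm, flared to 22 mm, 20 mm long) in the trough's ear, an upright lug at its right end, 75 mm above the pivot. It moves with the trough; with the trough level it is in line with the stand's bush, its mouth 60 mm farther along +y (30 mm of air between the bushes)
- lock_rod: Loose steel rod, about 0.14 kg: round 12 mm shaft 105 mm long, its last 12 mm tapering to 5.6 mm, on a flat grip 60 mm long, 26 wide, 12 thick, whose front face is the shoulder. Starts flat on the worktop right of the stand. Origin on the underside, under the shoulder (the axis is 6 mm above); x along the rod to the nose, grip from x = -60 to 0 mm; y across the width; z up
- rod_nose (a point): Tip of the lock rod's nose, on its axis, 105 mm ahead of the shoulder; axes as the rod's
- rod_shoulder (a point): Centre of the lock rod's shoulder (front face of the flat grip), on the rod's axis; axes as the rod's
- catch_tray: Loose grey plastic tray, 230 mm (x) by 196 mm (y), 34 mm high, walls 4 mm, 0.8 kg, standing between the stand's feet, under the front half of the trough and forward of it. Origin at the centre of its underside, axes like the stand's
- sweet_left: A cube-like pale sweet, about 30 x 37 x 25 mm, 24 g, lying in the left part of the trough at the start. Origin at the centre of its underside
- sweet_mid: A cube-like pale sweet, about 30 x 37 x 25 mm, 24 g, lying in the middle of the trough at the start. Origin at the centre of its underside
- sweet_right: A cube-like pale sweet, about 30 x 37 x 25 mm, 24 g, lying in the right part of the trough at the start. Origin at the centre of its underside
- sugar_jar: Bystander: large white sugar jar with grey lid, 92 mm across, 171 mm high, standing near the robot to the right. Origin at the centre of its underside
- tea_glass: Bystander: waisted tea glass, 62 mm across, 86 mm high, standing at the far right. Origin at the centre of its underside
- colour_jar: Bystander: small dark jar, 42 mm across, 52 mm high, standing at the right. Origin at the centre of its underside

How it is judged:
By the outcome, as a careful person would: the job done as asked, in the order asked, and still so for the second after the job is handed in, while the arm keeps its last pose, push and grip.
It also fails if it takes over 64 s, if anything falls off the work surface, if the arm or the gripper's body presses on something with over 40 N, if the wrist force passes 120 N, or if a joint passes its speed limit or range.

## Working session

There is one attempt and no reset: what is moved stays moved. The work goes in short steps, Python scripts to look and compute and a tool call to move; the robot and the scene stay as the last step left them, time stands still between calls to the robot, and variables do not carry over. Pictures are saved under pics/ and viewed, at most 10 in all, crops included, and the job is handed in when it is done.

Besides the shell and the picture viewer there is one more tool, called after "Call:" by a JSON object that holds its "op" and its "data", one argument or row to a line. play_rows: Moves the arm, as the interface text tells. Its arguments: {"type":"object","properties":{"delta_pos":{"type":"array","items":{"type":"array","items":{"type":"number"}}},"spin":{"type":"array","items":{"type":"number"}},"jaw":{"type":"array","items":{"type":"number"}},"newtons":{"type":"number"}},"required":["delta_pos","spin","jaw"]}

```bash
ls; mkdir -p pics; python3 - <<'E'
from cell import arm, optics
import cv2
print(arm.get_obs(), arm.grip_point_offset)
for n in ("scene","top","wrist"):
    print(n,optics.camera_info(n))
a=optics.camera("scene");b=optics.camera("top")
cv2.imwrite("pics/s0.png",a[:,:,::-1]);cv2.imwrite("pics/t0.png",b[:,:,::-1])
E
```

```text
pics
{'time_s': 0.0, 'joint_positions': array([ 1.53857984e+00,  3.85554404e-01,  6.57190123e-03, -4.95411122e-04,
       -1.19400214e+00, -2.58607387e-01]), 'qvel': array([ 1.02116099e-03, -4.39920098e-04, -6.66437895e-05,  2.53695753e-04,
       -1.87106835e-04, -2.06884755e-04]), 'tau': array([ 3.93911714e-04, -3.90666890e+01,  1.87399203e+01,  4.21960384e+00,
        1.09789014e-02, -1.90121209e-04]), 'tcp_pos': array([0.1790189 , 0.59815743, 0.22144034]), 'eef_rot': array([ 3.13935936e+00, -1.14686640e-04, -2.91006531e-01]), 'force': array([ 1.08416378,  0.19947419, -0.09426477]), 'moment': array([-0.00564915,  0.04661607,  0.02136818]), 'gripper_force': 0.0, 'gripper_width': 0.08716451781049399} 0.0187
scene {'fx': 453.8438363971021, 'fy': 453.8438363971021, 'cx': 281.05976964731366, 'cy': 214.01989865601033, 'k1': 0.011606887599467052, 'position': array([-0.37271723, -1.110771  ,  0.72706097]), 'orientation': array([-2.01211189, -0.00658944, -0.74295025])}
top {'fx': 399.47639766978347, 'fy': 399.47639766978347, 'cx': 283.81925765342186, 'cy': 207.53919177484195, 'k1': 0.028525716164887218, 'position': array([ 0.29252811, -0.16923089,  1.23708418]), 'orientation': array([-2.97106497, -0.01498206, -1.59362466])}
wrist {'fx': 296.91279569338167, 'fy': 296.91279569338167, 'cx': 277.1236179252225, 'cy': 201.57494749572925, 'k1': -0.05622123999708904, 'T_tool_cam': array([[ 6.69344204e-04, -9.65223458e-01, -2.61425379e-01,
         7.04042296e-02],
       [ 9.99999776e-01,  6.38057088e-04,  2.04556978e-04,
         1.03429613e-03],
       [-3.06388771e-05, -2.61425458e-01,  9.65223668e-01,
        -1.63502283e-01],
       [ 0.00000000e+00,  0.00000000e+00,  0.00000000e+00,
         1.00000000e+00]])}
```

View pics/s0.png

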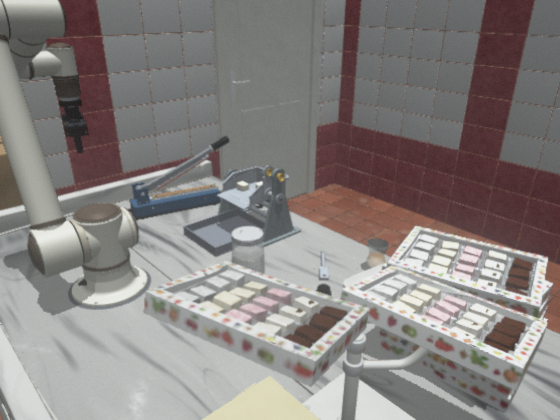

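View pics/t0.png

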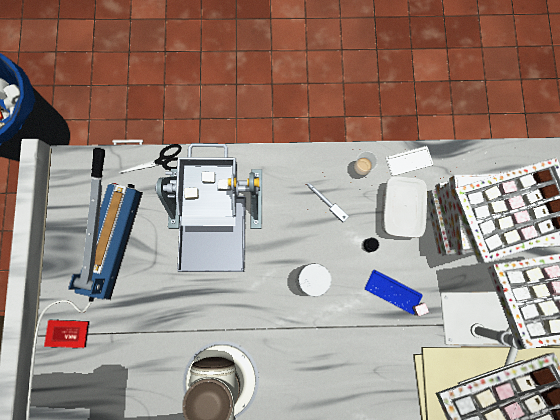

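The scene view shows the stand near (255,205) and the rod at (323,265). In the top view the stand spans about (160–265, 150–275), with its handle at (207,148). The rod runs from its nose at (308,185) to its grip at (345,218).

```bash
cat > h.py <<'E'
import numpy as np, cv2
from cell import arm, optics
from scipy.spatial.transform import Rotation as R
def cam(n, obs=None):
    i=optics.camera_info(n)
    if n=="wrist":
        T=np.eye(4);T[:3,:3]=R.from_euler('xyz',obs["eef_rot"]).as_matrix();T[:3,3]=obs["tcp_pos"]
        T=T@i["T_tool_cam"];Rm,p=T[:3,:3],T[:3,3]
    else: Rm,p=R.from_euler('xyz',i["orientation"]).as_matrix(),i["position"]
    return i,Rm,p
def ray(c,u,v):
    i,Rm,p=c; d=np.array([(u-i["cx"])/i["fx"],(v-i["cy"])/i["fy"]]); s=d.copy()
    for _ in range(10): s=d/(1+i["k1"]*(s@s))
    return p,Rm@np.array([s[0],s[1],1])
def onz(c,u,v,z):
    p,d=ray(c,u,v); return p+d*(z-p[2])/d[2]
def proj(c,X):
    i,Rm,p=c; q=Rm.T@(np.array(X)-p); s=q[:2]/q[2]; s=s*(1+i["k1"]*(s@s)); return s*i["fx"]+[i["cx"],i["cy"]]
def save(im,name): cv2.imwrite("pics/"+name,im[:,:,::-1])
E
python3 - <<'E'
from h import *
a=cv2.imread("pics/t0.png")[140:280,150:360]
cv2.imwrite("pics/t0c.png",cv2.resize(a,None,fx=3.8,fy=3.8,interpolation=cv2.INTER_CUBIC))
E
```

```text
(no output)
```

View pics/t0c.png

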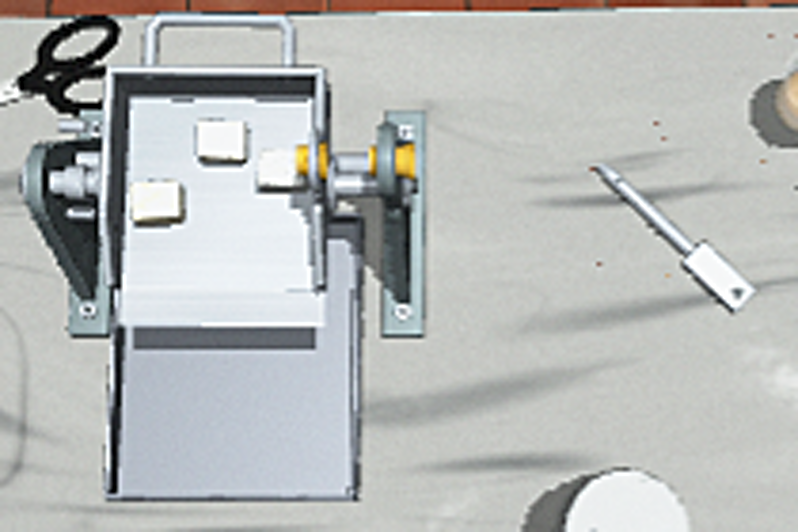

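The crop shows the bar at crop row 20 with ends at columns 150 and 294, and the stand bush's outer end at (416,160). The rod's nose is at (593,169), its shoulder at about (697,254), and its grip end at about (743,300).

```bash
python3 - <<'E'
from h import *
c=cam("top"); f=lambda x,y,z: onz(c,150+(x+.5)/3.8-.5,140+(y+.5)/3.8-.5,z).round(4)
bl,br=f(160,20,.17),f(284,20,.17)
print("bar",bl,br,(bl+br)/2)
print("bush out",f(416,160,.225), "ear bush",f(297,160,.225))
for p in [(383,112),(427,112),(427,336),(383,336),(70,336)]: print("foot",f(*p,.006))
n,s,e=f(593,169,.006),f(697,254,.006),f(743,300,.006)
print("rod",n,s,e,np.linalg.norm(n-s),np.linalg.norm(s-e),np.arctan2(*(n-e)[1::-1]))
print("tray",f(107,497,.034),f(357,497,.034))
E
```

```text
bar [0.6571 0.0616 0.17  ] [ 0.6556 -0.0284  0.17  ] [0.65635 0.0166  0.17   ]
bush out [ 0.5357 -0.1257  0.225 ] ear bush [ 0.5372 -0.0447  0.225 ]
foot [ 0.63   -0.0893  0.006 ]
foot [ 0.6293 -0.126   0.006 ]
foot [ 0.441  -0.1235  0.006 ]
foot [ 0.4417 -0.0877  0.006 ]
foot [0.4472 0.1654 0.006 ]
rod [ 0.5778 -0.2633  0.006 ] [ 0.5043 -0.3468  0.006 ] [ 0.4653 -0.3829  0.006 ] 0.1112407299508593 0.053143296849179386 0.8159788898115291
tray [0.317  0.1257 0.034 ] [ 0.3123 -0.0682  0.034 ]
```

```bash
cat >> h.py <<'E'
def go(x,y,z,yaw,o=None):
    o=o or arm.get_obs(); M=R.from_euler('xyz',o["eef_rot"]).as_matrix()
    d=M.T@(np.array([x,y,z])-o["tcp_pos"])/.04
    s=(o["eef_rot"][2]-yaw+np.pi)%(2*np.pi)-np.pi
    return d.round(2),round(np.degrees(s)/5,2)
O=np.array([.538,.0193,0]);PSI=-.017
def st(x,y,z): c,s=np.cos(PSI),np.sin(PSI); return O+[c*x-s*y,s*x+c*y,z]
E
python3 -c "
from h import *
print(go(*st(.118,0,.30),-1.588), st(.118,0,.3))"
```

```text
(array([15.59, 10.5 , -1.94]), np.float64(14.86)) [0.65598295 0.0172941  0.3       ]
```

Call:
{"op": "play_rows", "data": {
  "delta_pos": [
    [0,0,-1],
    [0.8,0.5,-1.8],
    [1.6,1.1,-2],
    [2.4,1.6,-2],
    [3.2,2.1,-2],
    [4.0,2.7,-2],
    [4.8,3.2,-2],
    [5.6,3.8,-2]
  ],
  "spin": [1,2,3,4,5,6,7,8],
  "jaw": [0,0,-0.2,-0.2,-0.2,-0.2,-0.2,-0.2],
  "newtons": 30
}}

```text
time_s: 0.77
tcp_pos: [0.3509, 0.3874, 0.3022]
eef_rot: [3.141, -0.0, -0.993]
force: [0.8, 0.2, 0.0]
gripper_width: 0.0421
gripper_force: 0.0
```

```bash
python3 -c "
from h import *
o=arm.get_obs();print(o['tcp_pos'],o['eef_rot'],o['gripper_width'],go(*st(.118,0,.30),-1.588))"
```

```text
[0.35091982 0.38736056 0.3022282 ] [ 3.14123300e+00 -5.91631779e-05 -9.92772882e-01] 0.042113066394294595 (array([11.92, -1.33,  0.06]), np.float64(6.82))
```

Call:
{"op": "play_rows", "data": {
  "delta_pos": [
    [1.0,-0.1,0],
    [2.0,-0.2,0],
    [3,-0.3,0],
    [4,-0.45,0],
    [5,-0.55,0],
    [6,-0.65,0],
    [7,-0.8,0],
    [8,-0.9,0]
  ],
  "spin": [1,2,3,4,5,6,6.8,6.8],
  "jaw": [-0.2,-0.2,-0.2,-0.2,-0.2,-0.2,-0.2,-0.2]
}}

```text
time_s: 1.43
tcp_pos: [0.5569, 0.1396, 0.3021]
eef_rot: [3.141, -0.0, -1.585]
force: [0.7, 0.9, -0.4]
gripper_width: 0.0348
gripper_force: 0.0
```

```bash
python3 -c "
from h import *
o=arm.get_obs();print(o['tcp_pos'],o['eef_rot'],o['gripper_width'],go(*st(.118,0,.28),-1.588))"
```

```text
[0.55694783 0.13960178 0.3021468 ] [ 3.14090583e+00 -8.21643571e-05 -1.58473030e+00] 0.03479648380622278 (array([ 3.02, -2.52,  0.55]), np.float64(0.04))
```

Call:
{"op": "play_rows", "data": {
  "delta_pos": [
    [0.75,-0.63,0.1],
    [1.5,-1.26,0.2],
    [2.25,-1.9,0.4],
    [3.0,-2.5,0.5],
    [3.02,-2.52,0.55],
    [3.02,-2.52,0.55]
  ],
  "spin": [0,0,0,0,0,0],
  "jaw": [-0.2,-0.2,-0.2,-0.2,-0.2,-0.2]
}}

```text
time_s: 1.93
tcp_pos: [0.6557, 0.0173, 0.2779]
eef_rot: [3.137, -0.001, -1.586]
force: [0.2, 0.7, -0.3]
gripper_width: 0.035
gripper_force: 0.0
```

```bash
python3 -c "
from h import *
o=arm.get_obs();im=optics.camera('wrist');save(im,'w1.png');c=cam('wrist',o);print(o['tcp_pos'],o['eef_rot'])
for p in [st(.118,0,.17),st(.118,.04,.17),st(.118,-.04,.17),st(0,-.145,.225)]: print(proj(c,p))"
```

```text
[0.65571566 0.01733539 0.27787145] [ 3.13734076e+00 -6.49144838e-04 -1.58614562e+00]
[275.03005411 200.17667819]
[275.0124772  239.56387089]
[275.05362325 157.76682178]
[450.53309057  12.93012775]
```

View pics/w1.png

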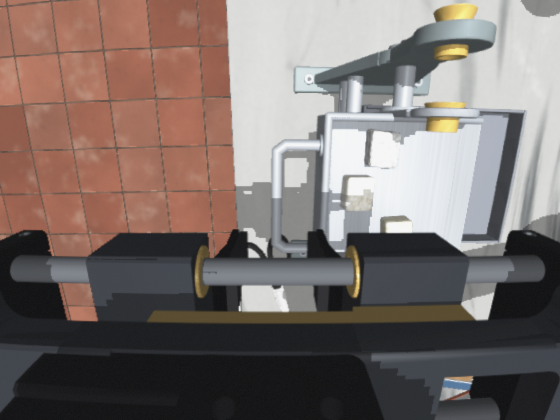

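The wrist view shows the bar at column 278, rows 145–250, which is about 2–3 mm toward the trough from the prediction. The bush mouth is near (456,12), shifted in the same direction. I'll descend and grip.

Call:
{"op": "play_rows", "data": {
  "delta_pos": [
    [0,0.06,0.8],
    [0,0.06,1.6],
    [0,0.06,2.3],
    [0,0.06,2.8],
    [0,0.06,3.1],
    [0,0.06,3.1],
    [0,0.06,3.1]
  ],
  "spin": [0,0,0,0,0,0,0],
  "jaw": [-0.2,-0.2,-0.2,-0.2,-0.2,-0.5,-1],
  "newtons": 25
}}

```text
time_s: 2.57
tcp_pos: [0.6527, 0.0206, 0.157]
eef_rot: [3.141, -0.0, -1.58]
force: [0.2, 0.3, 0.5]
gripper_width: 0.0279
gripper_force: 0.0
```

Call:
{"op": "play_rows", "data": {
  "delta_pos": [
    [0,0,0],
    [0,0,0],
    [0,0,0]
  ],
  "spin": [0,0,0],
  "jaw": [-1,-1,-1]
}}

```text
time_s: 2.82
tcp_pos: [0.6563, 0.0201, 0.1589]
eef_rot: [-3.132, 0.001, -1.581]
force: [8.1, -0.7, -0.8]
gripper_width: 0.009
gripper_force: 15.8
```

```bash
python3 -c "
from h import *
o=arm.get_obs();print(o)"
```

```text
{'time_s': 2.8167, 'joint_positions': array([ 0.27713755,  0.47954076, -0.00552388,  0.00151814, -1.07624701,
       -0.28849094]), 'qvel': array([-0.00533859,  0.0098276 ,  0.02406328,  0.00063359, -0.02039717,
       -0.00549682]), 'tau': array([ 1.03034869e+00, -4.48207784e+01,  1.44619167e+01,  2.77560443e+00,
       -2.60116473e+00,  3.27628164e-02]), 'tcp_pos': array([0.65632749, 0.02013241, 0.15887904]), 'eef_rot': array([-3.13211830e+00,  1.41075358e-03, -1.58142880e+00]), 'force': array([ 8.08630594, -0.67038994, -0.82295516]), 'moment': array([ 0.0757664 , -1.86675464, -0.02597484]), 'gripper_force': 15.803275108337402, 'gripper_width': 0.008987518147823653}
```

```bash
python3 -c "
import numpy as np
t=np.arange(0,25)*.045; f=.168+t; r=.1197
y=(np.cos(.168)-np.cos(f))*r/.04; z=-(np.sin(f)-np.sin(.168))*r/.04
for k in (0,8,16): print([[0,round(y[i]-y[k],2),round(z[i]-z[k],2)] for i in range(k+1,k+9)])"
```

```text
[[0, np.float64(0.03), np.float64(-0.13)], [0, np.float64(0.06), np.float64(-0.26)], [0, np.float64(0.09), np.float64(-0.39)], [0, np.float64(0.14), np.float64(-0.52)], [0, np.float64(0.19), np.float64(-0.65)], [0, np.float64(0.24), np.float64(-0.77)], [0, np.float64(0.3), np.float64(-0.89)], [0, np.float64(0.37), np.float64(-1.01)]]
[[0, np.float64(0.07), np.float64(-0.11)], [0, np.float64(0.15), np.float64(-0.23)], [0, np.float64(0.23), np.float64(-0.33)], [0, np.float64(0.31), np.float64(-0.44)], [0, np.float64(0.4), np.float64(-0.54)], [0, np.float64(0.5), np.float64(-0.63)], [0, np.float64(0.59), np.float64(-0.73)], [0, np.float64(0.7), np.float64(-0.81)]]
[[0, np.float64(0.11), np.float64(-0.08)], [0, np.float64(0.22), np.float64(-0.16)], [0, np.float64(0.33), np.float64(-0.23)], [0, np.float64(0.45), np.float64(-0.3)], [0, np.float64(0.57), np.float64(-0.36)], [0, np.float64(0.69), np.float64(-0.42)], [0, np.float64(0.81), np.float64(-0.47)], [0, np.float64(0.94), np.float64(-0.52)]]
```

Call:
{"op": "play_rows", "data": {
  "delta_pos": [
    [0,-0.05,-0.13],
    [0,-0.02,-0.26],
    [0,0.02,-0.39],
    [0,0.07,-0.52],
    [0,0.12,-0.65],
    [0,0.17,-0.77],
    [0,0.23,-0.89],
    [0,0.3,-1.01]
  ],
  "spin": [0,0,0,0,0,0,0,0],
  "jaw": [-1,-1,-1,-1,-1,-1,-1,-1]
}}

```text
time_s: 3.48
tcp_pos: [0.6427, 0.0204, 0.1985]
eef_rot: [-3.136, 0.002, -1.582]
force: [5.5, 2.7, -2.4]
gripper_width: 0.009
gripper_force: 25.0
```

Call:
{"op": "play_rows", "data": {
  "delta_pos": [
    [0,0.07,-0.11],
    [0,0.15,-0.23],
    [0,0.23,-0.33],
    [0,0.31,-0.44],
    [0,0.4,-0.54],
    [0,0.5,-0.63],
    [0,0.59,-0.73],
    [0,0.7,-0.81]
  ],
  "spin": [0,0,0,0,0,0,0,0],
  "jaw": [-1,-1,-1,-1,-1,-1,-1,-1]
}}

```text
time_s: 4.15
tcp_pos: [0.6162, 0.021, 0.2325]
eef_rot: [-3.131, 0.002, -1.581]
force: [7.3, 3.0, 0.2]
gripper_width: 0.009
gripper_force: 25.0
```

```bash
python3 -c "
from h import *
o=arm.get_obs();print(o['tcp_pos'],o['eef_rot'],o['force'],o['gripper_width'],np.degrees(np.arctan2(o['tcp_pos'][2]+.011-.15,o['tcp_pos'][0]-.538)-.168))"
```

```text
[0.61622017 0.02102039 0.23245412] [-3.13118409e+00  2.32908677e-03 -1.58145712e+00] [7.27481015 2.95246605 0.21500751] 0.009007262266264597 40.44531131070371
```

Call:
{"op": "play_rows", "data": {
  "delta_pos": [
    [0,0.11,-0.08],
    [0,0.22,-0.16],
    [0,0.33,-0.23],
    [0,0.45,-0.3],
    [0,0.57,-0.36],
    [0,0.69,-0.42],
    [0,0.81,-0.47],
    [0,0.94,-0.52]
  ],
  "spin": [0,0,0,0,0,0,0,0],
  "jaw": [-1,-1,-1,-1,-1,-1,-1,-1]
}}

```text
time_s: 4.82
tcp_pos: [0.5802, 0.0219, 0.2552]
eef_rot: [-3.126, 0.004, -1.581]
force: [6.7, 5.5, 5.1]
gripper_width: 0.0088
gripper_force: 25.0
```

Call:
{"op": "play_rows", "data": {
  "delta_pos": [
    [0,0.1,-0.03],
    [0,0.2,-0.06],
    [0,0.2,-0.06],
    [0,0.2,-0.06],
    [0,0.2,-0.06],
    [0,0.2,-0.06]
  ],
  "spin": [0,0,0,0,0,0],
  "jaw": [-1,-1,-1,-1,-1,-1]
}}

```text
time_s: 5.32
tcp_pos: [0.5795, 0.0221, 0.2558]
eef_rot: [-3.111, 0.005, -1.581]
force: [29.6, -0.6, -13.2]
gripper_width: 0.0093
gripper_force: 25.0
```

```bash
python3 -c "
from h import *
o=arm.get_obs();print(o['tcp_pos'],o['eef_rot'],o['force'],o['gripper_width'],np.degrees(np.arctan2(o['tcp_pos'][2]+.011-.15,o['tcp_pos'][0]-.538)-.168))
a=optics.camera('top')[130:290,140:280];b=optics.camera('scene')[140:260,170:310]
save(np.hstack([cv2.resize(a,(400,457)),cv2.resize(b,(400,457))]),'tip.png')"
```

```text
[0.57953591 0.02207476 0.25584477] [-3.11117621  0.004529   -1.58112529] [ 29.63155287  -0.64056079 -13.22868027] 0.009288586714726557 60.80505599393493
```

View pics/tip.png

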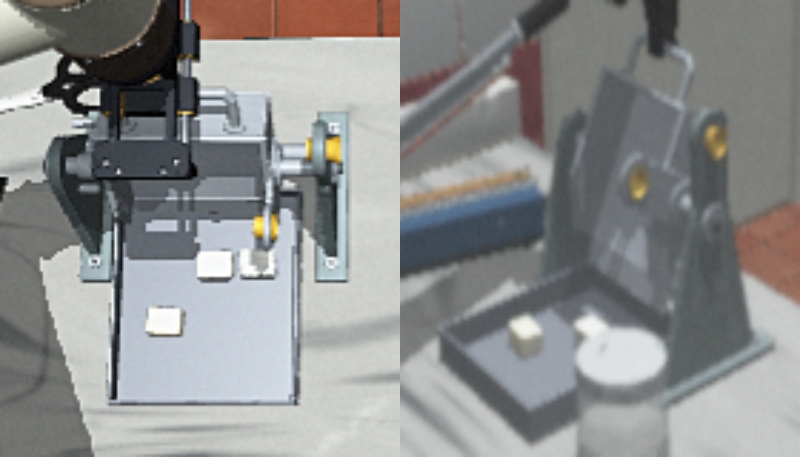

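The tipped view shows the trough at its stop, with all three sweets in the tray at crop positions (215,265), (257,262) and (165,321). Next I'll bring the trough back level.

Call:
{"op": "play_rows", "data": {
  "delta_pos": [
    [0,-0.2,0.06],
    [0,-0.33,0.11],
    [0,-0.57,0.22],
    [0,-0.81,0.35],
    [0,-1.03,0.5],
    [0,-1.14,0.58],
    [0,-1.35,0.76],
    [0,-1.54,0.95]
  ],
  "spin": [0,0,0,0,0,0,0,0],
  "jaw": [-1,-1,-1,-1,-1,-1,-1,-1]
}}

```text
time_s: 6.08
tcp_pos: [0.63, 0.0206, 0.2182]
eef_rot: [-3.137, 0.001, -1.581]
force: [-0.9, 4.8, 3.6]
gripper_width: 0.009
gripper_force: 24.9
```

Call:
{"op": "play_rows", "data": {
  "delta_pos": [
    [0,-0.15,0.2],
    [0,-0.3,0.44],
    [0,-0.37,0.68],
    [0,-0.48,0.92],
    [0,-0.55,1.18],
    [0,-0.59,1.31],
    [0,-0.6,1.46],
    [0,-0.6,1.5]
  ],
  "spin": [0,0,0,0,0,0,0,0],
  "jaw": [-1,-1,-1,-1,-1,-1,-1,-1]
}}

```text
time_s: 6.75
tcp_pos: [0.6564, 0.0199, 0.1582]
eef_rot: [-3.133, 0.0, -1.581]
force: [2.2, 4.8, 12.8]
gripper_width: 0.0093
gripper_force: 25.0
```

Call:
{"op": "play_rows", "data": {
  "delta_pos": [
    [0,0,0.04],
    [0,0,0.04],
    [0,0,0.04]
  ],
  "spin": [0,0,0],
  "jaw": [-1,-1,-1]
}}

```text
time_s: 7.0
tcp_pos: [0.6564, 0.0199, 0.1582]
eef_rot: [-3.131, 0.0, -1.581]
force: [1.8, 3.4, 10.9]
gripper_width: 0.0095
gripper_force: 25.0
```

```bash
python3 -c "
from h import *
o=arm.get_obs();print(o['tcp_pos'],o['eef_rot'],o['force'],o['gripper_width'],np.degrees(np.arctan2(o['tcp_pos'][2]+.011-.15,o['tcp_pos'][0]-.538)-.168))"
```

```text
[0.65638317 0.01985136 0.15819877] [-3.13118679e+00  3.87852990e-04 -1.58057843e+00] [ 1.76433419  3.35441617 10.85869125] 0.009539157393687797 -0.41395522967016185
```

Call:
{"op": "play_rows", "data": {
  "delta_pos": [
    [0,0,-0.1],
    [0,0,-0.1],
    [0,0,-0.1],
    [0,0,-0.9],
    [0,0,-1.9],
    [0,0,-2.9],
    [0,0,-3.9],
    [0.8,0.3,-4.4]
  ],
  "spin": [0,0,0,0,0,0,0,0],
  "jaw": [-0.2,-0.2,-0.2,-0.2,-0.2,-0.2,-0.2,0]
}}

```text
time_s: 7.67
tcp_pos: [0.6425, -0.0101, 0.333]
eef_rot: [-3.137, -0.0, -1.578]
force: [1.6, -1.1, 0.7]
gripper_width: 0.0367
gripper_force: 0.0
```

Call:
{"op": "play_rows", "data": {
  "delta_pos": [
    [0.9,0.4,0],
    [1.8,0.8,0],
    [2.7,1.2,0],
    [3.6,1.6,0],
    [4.5,2.0,0],
    [5.4,2.4,0],
    [6.3,2.8,0],
    [7.2,3.1,0]
  ],
  "spin": [1.2,2.4,3.6,4.8,6,7,8,8.5],
  "jaw": [0.2,0.2,0.2,0.2,0.2,0.2,0.2,0.2]
}}

```text
time_s: 8.33
tcp_pos: [0.5105, -0.3004, 0.3285]
eef_rot: [3.139, -0.002, -2.328]
force: [1.5, -0.1, 0.2]
gripper_width: 0.052
gripper_force: 0.0
```

```bash
python3 -c "
from h import *
o=arm.get_obs();print(o['tcp_pos'],o['eef_rot'],o['force'],o['gripper_width'],go(.486,-.361,.16,-2.326))"
```

```text
[ 0.51052185 -0.3004485   0.32846055] [ 3.13850571e+00 -1.79128937e-03 -2.32811859e+00] [ 1.5274524  -0.07440693  0.19388323] 0.05203641650507567 (array([ 1.51, -0.61,  4.21]), np.float64(-0.02))
```

Call:
{"op": "play_rows", "data": {
  "delta_pos": [
    [0.3,-0.1,0.9],
    [0.7,-0.3,1.7],
    [1.0,-0.4,2.6],
    [1.3,-0.5,3.5],
    [1.5,-0.6,4.2],
    [1.5,-0.6,4.2],
    [1.5,-0.6,4.2]
  ],
  "spin": [0,0,0,0,0,0,0],
  "jaw": [0.2,0.2,0.2,0.2,0.2,0.2,0.2]
}}

```text
time_s: 8.92
tcp_pos: [0.4881, -0.3592, 0.1594]
eef_rot: [3.136, -0.003, -2.325]
force: [0.1, 1.2, 0.7]
gripper_width: 0.0523
gripper_force: 0.0
```

```bash
python3 -c "
from h import *
o=arm.get_obs();im=optics.camera('wrist');save(im,'w2.png');c=cam('wrist',o);print(o['tcp_pos'],o['eef_rot'])
u=np.array([.685,.728,0]);g=np.array([.486,-.361,.012])
for k in (-.03,0,.03,.135): print(k,proj(c,g+u*k-[0,0,.006 if k>.1 else 0]))"
```

```text
[ 0.48812408 -0.35922668  0.15940424] [ 3.13643714e+00 -2.70384640e-03 -2.32504012e+00]
-0.03 [276.3385943  161.17543889]
0 [276.31821375 189.12429218]
0.03 [276.29953376 215.77985469]
0.135 [276.23410894 296.44628175]
```

View pics/w2.png

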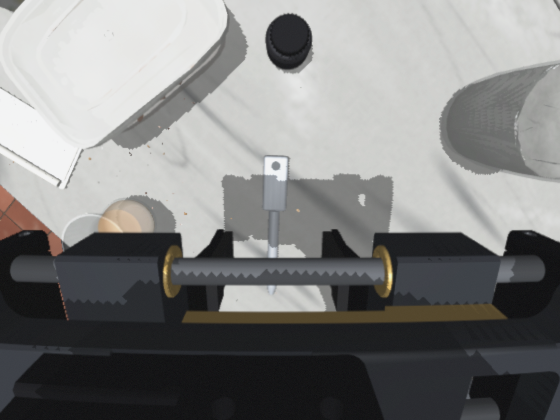

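The wrist view shows the grip from (276,156) to (274,210) and the nose at about (272,292). The rod is about 5 mm tailward of my estimate and turned roughly 0.03 rad. I'll correct for both and descend.

Call:
{"op": "play_rows", "data": {
  "delta_pos": [
    [0.13,0,0.9],
    [0.13,0,1.8],
    [0.13,0,2.7],
    [0.13,0,3.4],
    [0.13,0,3.75],
    [0.13,0,3.86],
    [0.13,0,3.86]
  ],
  "spin": [0.1,0.2,0.3,0.3,0.3,0.3,0.3],
  "jaw": [0.2,0.2,0.2,0.2,0.2,0.2,0],
  "newtons": 50
}}

```text
time_s: 9.55
tcp_pos: [0.4877, -0.3629, 0.0076]
eef_rot: [-3.14, 0.0, -2.349]
force: [0.7, -0.3, 0.7]
gripper_width: 0.05
gripper_force: 0.0
```

Call:
{"op": "play_rows", "data": {
  "delta_pos": [
    [0,0,0],
    [0,0,0],
    [0,0,0],
    [0,0,0],
    [0,0,0]
  ],
  "spin": [0,0,0,0,0],
  "jaw": [-1,-1,-1,-1,-1]
}}

```text
time_s: 9.97
tcp_pos: [0.4871, -0.3633, 0.008]
eef_rot: [-3.139, 0.001, -2.35]
force: [-0.9, 1.2, 5.0]
gripper_width: 0.0243
gripper_force: 50.0
```

```bash
python3 -c "
from h import *
o=arm.get_obs();print(o['tcp_pos'],o['eef_rot'],o['force'],o['gripper_width'],o['gripper_force'])"
```

```text
[ 0.48712114 -0.36327567  0.00798248] [-3.13940613e+00  7.18467033e-04 -2.35005770e+00] [-0.88051257  1.24054358  4.95259314] 0.024321289910520513 49.98930037021637
```

Call:
{"op": "play_rows", "data": {
  "delta_pos": [
    [0,0,0],
    [0,0,0],
    [0,0,0.04],
    [0,0,0.08],
    [0,0,0.12],
    [0,0,0.12]
  ],
  "spin": [0,0,0,0,0,0],
  "jaw": [-0.2,-0.2,-0.2,-0.2,-0.2,-0.2]
}}

```text
time_s: 10.47
tcp_pos: [0.4858, -0.3628, 0.0009]
eef_rot: [3.14, -0.001, -2.35]
force: [-0.2, -0.1, 0.0]
gripper_width: 0.0347
gripper_force: 0.0
```

```bash
python3 -c "
from h import *
o=arm.get_obs();print(o['tcp_pos'],o['eef_rot'],o['force'],o['gripper_width'],o['gripper_force'])"
```

```text
[ 0.48579419 -0.3627621   0.00090157] [ 3.14010106e+00 -5.34910302e-04 -2.35047376e+00] [-0.16693085 -0.08053658  0.03209548] 0.03465946434470588 0.0
```

Call:
{"op": "play_rows", "data": {
  "delta_pos": [
    [0,0,0],
    [0,0,0],
    [0,0,0],
    [0,0,0],
    [0,0,-0.5],
    [0,0,-1.0],
    [0,0,-1],
    [0,0,-1]
  ],
  "spin": [0,0,0,0,0,0,0,0],
  "jaw": [-1,-1,-1,-1,-1,-1,-1,-1],
  "newtons": 58
}}

```text
time_s: 11.13
tcp_pos: [0.4869, -0.3631, 0.0425]
eef_rot: [-3.14, 0.001, -2.35]
force: [-0.3, 0.7, -2.6]
gripper_width: 0.0255
gripper_force: 57.9
```

```bash
python3 -c "
from h import *
o=arm.get_obs();print(o['tcp_pos'],o['eef_rot'],o['force'],o['gripper_width'],o['gripper_force'])
im=optics.camera('top');c=cam('top');print(proj(c,o['tcp_pos']))
save(cv2.resize(im[140:260,230:370],None,fx=5,fy=5,interpolation=cv2.INTER_CUBIC),'t3.png')"
```

```text
[ 0.48686925 -0.36306375  0.04254356] [-3.13970243e+00  1.04268275e-03 -2.35040796e+00] [-0.25712621  0.71520778 -2.58146841] 0.025494383587666095 57.923065423965454
[340.28010699 209.95742634]
```

```bash
python3 -c "
from h import *
print(go(*st(0,-.315,.221),-1.588),st(0,-.315,.221))"
```

```text
(array([-2.01,  0.35, -4.49]), np.float64(-8.74)) [ 0.53264526 -0.29565448  0.221     ]
```

Call:
{"op": "play_rows", "data": {
  "delta_pos": [
    [0,0,-0.8],
    [0,0,-1.7],
    [0,0,-2.6],
    [-0.4,0.1,-3.5],
    [-0.8,0.2,-4.2],
    [-1.3,0.25,-4.5],
    [-1.7,0.3,-4.5],
    [-2.0,0.35,-4.5]
  ],
  "spin": [0,-1,-2.3,-3.6,-4.9,-6.2,-7.5,-8.7],
  "jaw": [-1,-1,-1,-1,-1,-1,-1,-1]
}}

```text
time_s: 11.85
tcp_pos: [0.5333, -0.295, 0.2215]
eef_rot: [-3.141, 0.001, -1.585]
force: [0.1, 0.0, -1.4]
gripper_width: 0.0256
gripper_force: 57.9
```

Call:
{"op": "play_rows", "data": {
  "delta_pos": [
    [0,0,0],
    [0,0,0],
    [0,0,0]
  ],
  "spin": [0,0,0],
  "jaw": [-1,-1,-1]
}}

```text
time_s: 12.1
tcp_pos: [0.5319, -0.2962, 0.2204]
eef_rot: [3.139, 0.001, -1.593]
force: [0.4, -0.5, -1.3]
gripper_width: 0.0249
gripper_force: 57.9
```

```bash
python3 -c "
from h import *
o=arm.get_obs();print(o['tcp_pos'],o['eef_rot'],o['gripper_width'],go(*st(0,-.315,.221),-1.588))
a=optics.camera('top')[150:240,210:330];b=optics.camera('scene')[150:240,240:360];w=optics.camera('wrist')
for n in ('top','scene'):
  c=cam(n); print(n,proj(c,st(0,-.145,.225)),proj(c,o['tcp_pos']+[0,.135,.004]))
c=cam('wrist',o);print(proj(c,st(0,-.145,.225)),proj(c,o['tcp_pos']+[0,.135,.004]))
k=dict(dsize=(400,300),interpolation=cv2.INTER_CUBIC)
e=np.hstack([cv2.resize(w[:300,100:500],(400,300)),np.zeros((300,400,3),np.uint8)])
save(np.vstack([np.hstack([cv2.resize(a,**k),cv2.resize(b,**k)]),e]),'pre.png')"
```

```text
[ 0.53188844 -0.29619798  0.22036254] [ 3.13897732e+00  7.80180495e-04 -1.59273241e+00] 0.024897697607063382 (array([-0.01, -0.02, -0.02]), np.float64(-0.05))
top [259.08011797 181.80399608] [272.78918441 182.97467415]
scene [280.81113625 176.35114748] [287.72188468 179.8550622 ]
[275.49409428 453.61437964] [279.39123716 419.80216632]
```

View pics/pre.png

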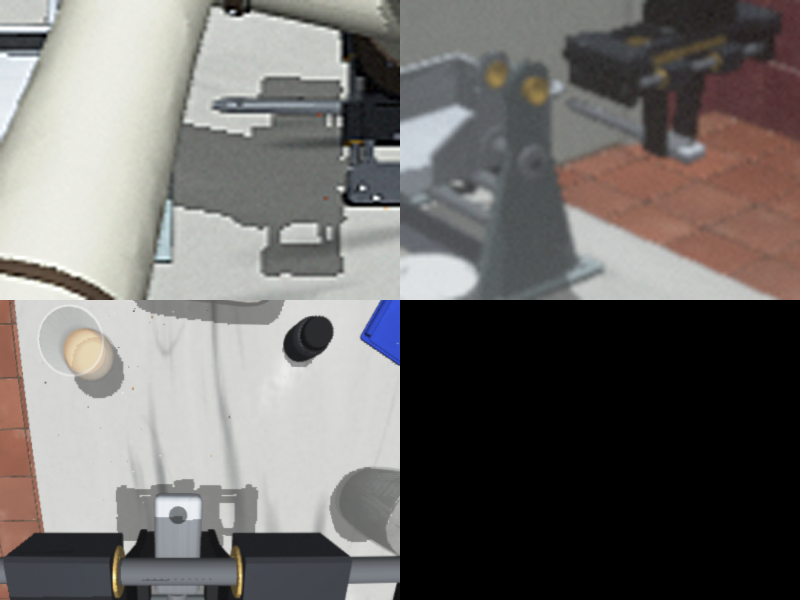

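The views show the rod held level. The nose is at about (273.9,180.9) in the top image and (290.4,180.3) in the scene image. The bush's outer face is at scene (281.1,176.1), which matches the prediction. I'll triangulate the nose and the shaft line.

```bash
cat >> h.py <<'E'
def tri(p,q):
    (a,d),(b,e)=ray(cam('top'),*p),ray(cam('scene'),*q)
    t=np.linalg.lstsq(np.stack([d,-e],1),b-a,rcond=None)[0]; P,Q=a+d*t[0],b+e*t[1]
    return (P+Q)/2,np.linalg.norm(P-Q)
E
python3 - <<'E'
from h import *
print("nose",tri((273.9,180.9),(290.4,180.3)))
t=optics.camera('top').astype(int);s=optics.camera('scene').astype(int)
c=cam('top')
print("axis rows",[proj(c,st(0,-.145-k,.225)).round(2) for k in (0,.02,.05,.1)])
print("tcp line",[proj(c,arm.get_obs()['tcp_pos']+[.017*0,k,.004]).round(2) for k in (.135,.08,.04)])
# shaft centre per column: top
for u in range(272,314,3):
    col=t[170:192,u].sum(1); bg=np.median(col); print(u,[int(x) for x in col[5:18]])
E
```

```text
nose (array([ 0.53868032, -0.1647655 ,  0.22201023]), np.float64(0.001871228776651255))
axis rows [array([259.08, 181.8 ]), array([266.79, 181.79]), array([278.34, 181.76]), array([297.56, 181.72])]
tcp line [array([272.97, 182.75]), array([294.14, 182.35]), array([309.51, 182.06])]
272 [566, 560, 578, 584, 590, 596, 597, 602, 587, 592, 583, 601, 615]
275 [587, 576, 571, 604, 548, 298, 332, 239, 511, 606, 593, 595, 606]
278 [597, 596, 582, 602, 361, 334, 419, 302, 245, 633, 604, 586, 593]
281 [605, 602, 603, 621, 329, 264, 302, 297, 267, 616, 597, 587, 594]
284 [595, 611, 599, 640, 328, 328, 517, 308, 203, 632, 603, 582, 584]
287 [630, 635, 623, 664, 328, 325, 520, 312, 171, 631, 605, 579, 580]
290 [336, 336, 336, 324, 248, 316, 525, 329, 191, 654, 637, 608, 585]
293 [338, 338, 331, 330, 288, 338, 514, 329, 232, 341, 327, 294, 291]
296 [337, 332, 338, 346, 281, 326, 504, 327, 242, 337, 326, 307, 295]
299 [337, 335, 337, 336, 260, 318, 494, 321, 237, 339, 331, 301, 304]
302 [309, 338, 342, 333, 263, 322, 493, 335, 260, 227, 325, 298, 311]
305 [330, 349, 329, 338, 242, 335, 476, 338, 260, 239, 315, 307, 318]
308 [324, 326, 331, 333, 196, 331, 478, 336, 255, 401, 548, 571, 602]
311 [294, 313, 317, 313, 271, 315, 489, 369, 290, 401, 558, 568, 607]
```

```bash
python3 - <<'E'
from h import *
s=optics.camera('scene').astype(int);c=cam('scene')
print([proj(c,st(.0018,-.145-k,.225)).round(2) for k in (.02,.04,.06,.08,.1,.12)])
for u in range(290,316,3): print(u,[int(x) for x in s[172:202,u].sum(1)])
g=cv2.resize(optics.camera('scene')[165:205,260:330],None,fx=10,fy=10,interpolation=cv2.INTER_CUBIC);save(g,'sc.png')
E
```

```text
[array([285.5 , 177.94]), array([289.85, 179.69]), array([294.28, 181.47]), array([298.8 , 183.29]), array([303.41, 185.14]), array([308.11, 187.03])]
290 [308, 296, 300, 340, 374, 371, 372, 364, 347, 335, 341, 370, 374, 374, 373, 370, 375, 379, 378, 370, 376, 384, 380, 378, 370, 353, 316, 354, 369, 333]
293 [161, 152, 144, 173, 292, 365, 370, 342, 342, 342, 298, 297, 346, 366, 379, 382, 383, 383, 377, 379, 382, 385, 377, 375, 344, 315, 329, 354, 351, 329]
296 [146, 149, 144, 135, 179, 292, 361, 363, 365, 354, 353, 304, 298, 343, 373, 379, 371, 369, 373, 377, 369, 371, 369, 345, 302, 323, 345, 360, 359, 352]
299 [146, 136, 138, 121, 148, 170, 279, 364, 365, 351, 372, 363, 317, 277, 321, 360, 380, 377, 382, 385, 370, 362, 330, 297, 320, 344, 355, 349, 357, 365]
302 [140, 137, 141, 133, 126, 125, 163, 278, 366, 368, 374, 371, 374, 337, 286, 314, 361, 373, 374, 376, 360, 308, 296, 328, 340, 343, 343, 350, 336, 313]
305 [135, 134, 123, 133, 137, 142, 135, 157, 241, 335, 365, 368, 362, 358, 335, 300, 292, 338, 362, 354, 334, 293, 308, 341, 349, 348, 342, 336, 320, 338]
308 [132, 145, 138, 144, 153, 156, 137, 130, 145, 234, 313, 343, 346, 356, 361, 345, 321, 300, 326, 349, 354, 356, 339, 320, 322, 319, 318, 310, 337, 336]
311 [150, 163, 182, 168, 154, 154, 215, 257, 271, 320, 368, 366, 363, 360, 356, 359, 359, 323, 289, 292, 323, 342, 352, 364, 346, 300, 313, 331, 335, 338]
314 [199, 287, 287, 208, 151, 133, 130, 110, 134, 127, 135, 129, 125, 142, 146, 175, 181, 157, 159, 158, 146, 159, 190, 304, 344, 285, 310, 337, 340, 335]
```

View pics/sc.png

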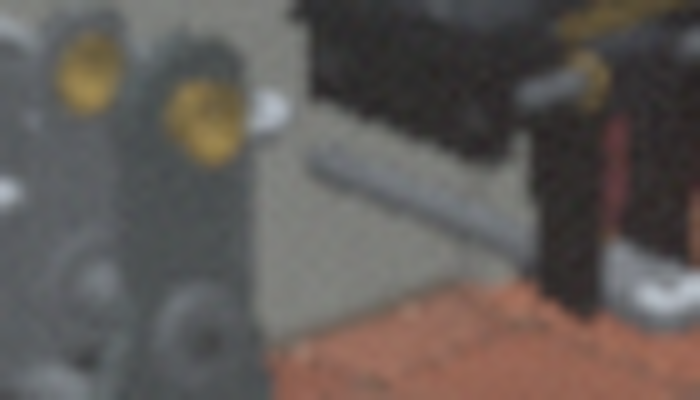

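The enlarged scene view shows the shaft parallel to the bush axis and at the right height, to within about 0.5 px. The nose is at about (291.5,180.7) and the bush centre at (280.8,176.8). I'll shift 1.5 mm in x and insert.

Call:
{"op": "play_rows", "data": {
  "delta_pos": [
    [0,0.04,0],
    [-0.2,0.04,0],
    [-0.4,0.04,0],
    [-0.55,0.04,0],
    [-0.7,0.04,0],
    [-0.85,0.04,0],
    [-1.0,0.04,0],
    [-1.0,0.04,0]
  ],
  "spin": [0,0,0,0,0,0,0,0],
  "jaw": [-1,-1,-1,-1,-1,-1,-1,-1]
}}

```text
time_s: 13.12
tcp_pos: [0.5319, -0.255, 0.2219]
eef_rot: [-3.141, 0.0, -1.59]
force: [0.3, 0.6, -1.1]
gripper_width: 0.0254
gripper_force: 57.9
```

```bash
python3 -c "
from h import *
o=arm.get_obs();print(o['tcp_pos'],o['eef_rot'],o['force'],o['moment'],o['gripper_width'])"
```

```text
[ 0.53190779 -0.25495052  0.22188842] [-3.14149605e+00  2.03478104e-04 -1.58972365e+00] [ 0.28046192  0.60747807 -1.0632574 ] [ 0.0245921  -0.02802882 -0.03175886] 0.025398091708026666
```

Call:
{"op": "play_rows", "data": {
  "delta_pos": [
    [-0.1,0,0],
    [-0.2,0,0],
    [-0.3,0,0],
    [-0.4,0,0],
    [-0.5,0,0],
    [-0.6,0,0],
    [-0.7,0,0],
    [-0.8,0,0]
  ],
  "spin": [0,0,0,0,0,0,0,0],
  "jaw": [-1,-1,-1,-1,-1,-1,-1,-1]
}}

```text
time_s: 13.78
tcp_pos: [0.5325, -0.2238, 0.2218]
eef_rot: [-3.142, -0.0, -1.591]
force: [0.3, 0.4, -2.0]
gripper_width: 0.0253
gripper_force: 57.9
```

```bash
python3 -c "
from h import *
o=arm.get_obs();print(o['tcp_pos'],o['eef_rot'],o['force'],o['moment'],o['gripper_width'])"
```

```text
[ 0.53248491 -0.22382346  0.22177593] [-3.14151412e+00 -1.10305657e-05 -1.59113412e+00] [ 0.34639415  0.38724256 -1.97897886] [0.02190127 0.0291106  0.00385783] 0.02532612643229891
```

Call:
{"op": "play_rows", "data": {
  "delta_pos": [
    [-0.13,0,0],
    [-0.26,0,0],
    [-0.39,0,0],
    [-0.52,0,0],
    [-0.65,0,0],
    [-0.78,0,0],
    [-0.91,0,0],
    [-1.04,0,0]
  ],
  "spin": [0,0,0,0,0,0,0,0],
  "jaw": [-1,-1,-1,-1,-1,-1,-1,-1]
}}

```text
time_s: 14.45
tcp_pos: [0.5333, -0.1821, 0.2218]
eef_rot: [-3.142, 0.0, -1.591]
force: [0.9, -0.0, -1.6]
gripper_width: 0.0252
gripper_force: 57.9
```

```bash
python3 -c "
from h import *
o=arm.get_obs();print(o['tcp_pos'],o['eef_rot'],o['force'],o['moment'],o['gripper_width'])"
```

```text
[ 0.53331555 -0.18205599  0.22176631] [-3.14158831e+00  2.54317030e-06 -1.59098528e+00] [ 0.90915686 -0.01179352 -1.57293172] [ 0.11323064 -0.06619927 -0.00190195] 0.025169339836564077
```

Call:
{"op": "play_rows", "data": {
  "delta_pos": [
    [-0.1,0,0],
    [-0.2,0,0],
    [-0.3,0,0],
    [-0.4,0,0],
    [-0.48,0,0],
    [-0.55,0,0],
    [-0.6,0,0],
    [-0.6,0,0]
  ],
  "spin": [0,0,0,0,0,0,0,0],
  "jaw": [-1,-1,-1,-1,-1,-1,-1,-1]
}}

```text
time_s: 15.12
tcp_pos: [0.5338, -0.1582, 0.2217]
eef_rot: [3.141, 0.0, -1.591]
force: [-0.6, 0.3, -3.2]
gripper_width: 0.0254
gripper_force: 57.9
```

Call:
{"op": "play_rows", "data": {
  "delta_pos": [
    [-0.03,0,0],
    [-0.06,0,0],
    [-0.09,0,0],
    [-0.12,0,0],
    [-0.12,0,0]
  ],
  "spin": [0,0,0,0,0],
  "jaw": [-1,-1,-1,-1,-1]
}}

```text
time_s: 15.53
tcp_pos: [0.5339, -0.1536, 0.2217]
eef_rot: [-3.142, 0.0, -1.591]
force: [-0.9, 0.6, -1.5]
gripper_width: 0.0251
gripper_force: 57.9
```

```bash
python3 -c "
from h import *
o=arm.get_obs();print(o['tcp_pos'],o['eef_rot'],o['force'],o['moment'],o['gripper_width'])"
```

```text
[ 0.53391627 -0.15363676  0.22172172] [-3.14158949e+00  1.18495545e-04 -1.59099451e+00] [-0.86141961  0.5530251  -1.53384989] [0.09646422 0.09023933 0.05332926] 0.025148133207147687
```

Call:
{"op": "play_rows", "data": {
  "delta_pos": [
    [-0.03,0,0],
    [-0.06,0,0],
    [-0.09,0,0],
    [-0.12,0,0],
    [-0.12,0,0]
  ],
  "spin": [0,0,0,0,0],
  "jaw": [-1,-1,-1,-1,-1]
}}

```text
time_s: 15.95
tcp_pos: [0.5339, -0.1528, 0.2221]
eef_rot: [3.141, -0.007, -1.591]
force: [1.5, -14.2, -3.9]
gripper_width: 0.0253
gripper_force: 57.9
```

```bash
python3 -c "
from h import *
o=arm.get_obs();print(o['tcp_pos'],o['force'],o['moment'],o['gripper_width'])
b=optics.camera('scene')[160:200,250:310];a=optics.camera('top')[160:200,230:290]
k=dict(dsize=(400,267),interpolation=cv2.INTER_CUBIC)
save(np.hstack([cv2.resize(b,**k),cv2.resize(a,**k)]),'in.png')"
```

```text
[ 0.53390835 -0.15277075  0.22209569] [  1.4886407  -14.19050645  -3.93029227] [-4.19567077 -0.28242212  0.07401208] 0.02533790826454148
```

View pics/in.png

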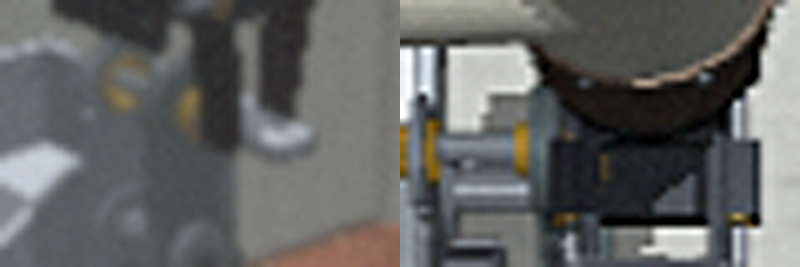

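The rod seated at the expected travel: 143 mm against a computed 144 mm. There is a firm 14 N shoulder contact, and the top view shows the shaft bridging both bushes.

```bash
python3 -c "
from cell import arm
print(arm.hand_in())"
```

```text
the job is handed in; nothing more can be done
None
```

The trough was tipped to its stop and brought back level, with all three sweets in the tray; the lock rod is through both bushes with its grip home against the stand's bush and still gripped, and the job is handed in (the hand-in gave no verdict).

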